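# Wind the plunger out of a baby-food press and put its barrel to sterilise

### The job

Take the baby-food press apart for sterilising. Leaving the hook fastened, wind the crank on top anticlockwise (seen from above) until the plunger's seal comes out of the barrel and the stiff crank suddenly turns freely; stop soon after that, before the plunger jams up under the yoke. Then unhook the yoke's free end and swing the yoke (it has a knob there) well aside, so that plunger and crank no longer hang over the barrel. Lift the barrel out and set it down, not dropped, standing upright on its base inside the open sterilising box, leaving the feeding bottle, brush, spoon and bib clip where they lie.

Things in the scene. Friction and masses are not known exactly. Their poses are not given: they have to be found in the camera images.
- press: steel stand, fixed; base plate 270 x 124 mm, top 12 mm up. Origin: on the table under the barrel's axis; x from latch end to hinge end, z up. At x -83, y +22 mm: latch column (22 x 18 mm, 156 tall, a claw over the yoke at 145-155 mm height). At x 0: screw and barrel, loose in a 4 mm high ring. At x +100: hinge post (18 mm thick, 152 tall). The free end of the yoke opens towards -y.
- crank (a joint): crank angle (rad), grows anticlockwise from above. Each turn lifts crank, screw and plunger 12 mm (1.91 mm/rad). Seal in barrel: about 0.5 N m (10 N at the knob); near 18.5-19.5 rad, plunger 1-3 mm above the barrel's mouth, this suddenly drops to 0.03 N m. At 29.3 the plunger jams under the yoke. Stays where left. Starts between 0 and 6.2.
- crank_hub (a point): a point on the screw's upright axis, level with the middle of the crank's knob, straight above the middle of the barrel while the yoke is closed; it rises with the crank. The top of the flat crank arm is 22 mm below it.
- crank_knob (a point): centre of the crank's knob: an upright black grip 18 mm thick and 40 mm tall that spins freely on the end of the crank arm, 50 mm from the screw's axis; it stands 186 mm above the table at crank angle 0 and rises with the crank. The top of the arm is 22 mm below this point.
- plunger_foot (a point): centre of the flat underside of the plunger, a steel disc 50 mm wide and 14 mm thick with a dark rubber seal. The barrel's mouth is 92 mm above the table: the plunger starts 22 to 34 mm down in the barrel.
- hook (a joint): angle of the hook (rad): 0 fastened round the yoke's pin, growing as its tab end is swung away from the yoke, clockwise seen from above; it is clear of the pin beyond 0.4, stops at 1.2 and stays where it is left (friction about 0.5 N at the tab).
- hook_tab (a point): centre of the hook's tab: a plain upright steel peg 12 mm thick at the end of the flat hook, standing 21 mm above the hook (153 to 174 mm above the table; this point is at 164 mm). It lies 81 mm from hook_pivot and 47 mm from the yoke's knob when fastened.
- hook_pivot (a point): a point on the hook's upright pivot axis, at the height of hook_tab.
- yoke (a joint): yoke angle (rad): level steel bar, 24 mm wide, 130-142 mm above the table, carrying screw, crank and plunger. 0: closed over the barrel; grows as its free end swings anticlockwise from above (to the robot's right); stop at 1.9; stays where left (friction about 0.12 N m). The plunger in the barrel, or the fastened hook, holds it shut.
- yoke_knob (a point): centre of the yoke's own knob: an upright black grip 18 mm thick and 30 mm tall on the yoke's free end, 205 mm from the hinge axis, 173 mm above the table (158 to 188 mm).
- yoke_hinge (a point): a point on the yoke's upright hinge axis, at the height of yoke_knob.
- barrel_mid (a point): centre of the barrel, half-way up: an open steel cup 60 mm wide outside, 80 mm tall, wall 3 mm, about 0.22 kg, mouth up, with small drain holes. In the press it stands with its underside 12 mm above the table. Its z axis points to its mouth.
- steriliser_in (a point): centre of the inner floor, 5 mm above the table, of the white sterilising box: inside 180 mm along its x axis, 250 mm along its y axis, walls 5 mm thick and 100 mm tall from the table; fixed. The lid is hinged on the wall at +x, the side away from the press (the robot's left).
- steriliser_lid (a joint): opening of the box's lid (rad), a plate 190 x 260 mm with a small knob; it starts folded right back, open to 2.7 to 2.88 (0 is shut), lying nearly level beyond the +x wall with its far edge at most 190 mm above the table, and stays there.
- bottle_mid (a point): bystander: middle of the clear feeding bottle, 62 mm wide, 154 mm tall, standing.
- brush_mid (a point): bystander: middle of the grey silicone bottle brush, 280 mm long, head 40 mm thick, lying along its x axis.
- spoon_mid (a point): bystander: middle of the steel spoon, about 175 mm long, lying along its x axis.
- clip_mid (a point): bystander: middle of the small plastic bib clip, 52 x 18 x 15 mm.

How it is judged:
By the outcome, as a careful person would: the job done as asked, in the order asked, and still so for the second after the job is handed in, with the robot touching nothing.
It also fails if it takes over 72 s, if anything falls off the work surface, if the arm or the gripper's body presses on something with over 40 N, if the wrist force passes 120 N, or if a joint passes its speed limit or range.

### The arm

A 7-joint arm with a two-finger parallel gripper is mounted at the origin on the work surface. World frame = base frame: x ahead of the robot, y to its left, z up, the work surface at z = 0. Lengths are in mm, angles in degrees, forces in N, time in s.
With the tool pointing down it reaches from about 350 to 900 mm from the base axis. Payload 19.9 kg.
Tool frame: the origin (TCP) lies on the centre line of the jaws, within the pads' length; the fingertips stand 19 mm ahead of it and the grasp point (between the pads) is the TCP; z points along the fingers, y is the direction in which the jaws open and shut (so a half turn about z gives the same grasp; the last joint's range is limited). The gripper opens to 85 mm and grips with 20 to 120 N. Pads are 22 mm wide; open, the fingers measure 114 mm over their backs; the gripper's body (76 mm by 85 mm) begins 54 mm behind the grasp point. The pads swing forward as they close: fully open they stand 13 mm farther back than shut.
Start: joints at [-65.804, 23.915, -0.59, 92.452, 0.269, 63.638, -3.037], TCP at [279.581, 558.959, 222.26] pointing down, gripper open.
Joint ranges: [-161.28, 161.28], [-22.2, 115.67], [-73.04, 71.86], [3.21, 147.25], [-68.34, 248.33], [10.77, 114.83], [-161.83, 161.83]. Speed limits (degrees/s): [108.29, 108.29, 136.94, 136.94, 172.46, 172.46, 172.46].

### API

Orientations are given as a 3x3 rotation matrix whose columns are the frame's x, y, z axes.
In Python, from workcell import * gives the robot as it stands.
- The arm moves only by the tool arm_command, never from a script. Its argument "commands" is a list of rows, each a list of 3 entries, a list of its own where there are three numbers: the shift along the world's x, y, z as a fraction of full scale, then the turn about the world's z as a fraction of full scale, then the gripper command: -1 is shut, 1 is fully open, values between are in proportion. A call has 1 to 8 rows; each row shifts and turns the commanded pose from where the row before left it; what a row does not reach is not made up. Full scale, the value 1, is 2.5 cm for a shift and 0.1 rad for a turn. A row lasts 1/12 s, in which the tool goes at most 41.7 mm and 7.16 degrees, less where a joint would pass 70% of its speed; a pose out of reach is approached as far as the arm can. A call with a number of a shift or a turn outside -1 to 1 is refused whole. A call with a gripper value outside its range is refused whole. The fingers move at their own pace and stop on an object; the grip force is fixed at half the most. Time passes only in rows, so rows that do not move let the fingers close. It gives the time, the measured TCP pose, the force and the opening at its end, in the units of the state.
- get_obs(): the state, without advancing time (a new reading comes with each control period).
- read_camera(name): name is "scene" or "top" or "wrist"; returns the picture (420x560x3 uint8, blue, green, red); there is no depth.
- camera_model(name): a dict with "vertical_fov" (degrees; the focal length in pixels is half the picture's height over the tangent of half this angle, whatever the lens; pixels are square), "cx", "cy" (the principal point, pixels), "world_from_camera" (4x4, takes a point from camera to world coordinates). Camera axes: x right, y down, z forward; pixel columns grow to the right and rows downward; lengths in mm; the calibration is good to about 2 mm. A picture is of the moment at which its call begins: read the wrist's pose just before it. camera_model takes no time and is no camera call; for the wrist camera it gives the pose at the moment of the call.
- hand_in(): hands the job in, once; it reports no verdict.
Trained networks look in the newest picture that a camera, given by its name, has taken for a name from the list of things; names that differ only in an ending like _2 or _b are one class to them, and where a whole thing is asked for, a point or a joint stands for the part that bears it (a point fixed in the world has none). Each returns a list of dicts, best first, with "conf" (0 to 1); they miss things now and then, are a little off and sometimes report something else, mostly with a low value. They report only what shows in the picture. A call takes as long as a camera call.
- find_in(name, camera): "position" ([x, y, z] in mm, in world coordinates, good to about 4 mm: the middle of the surface that is visible of it).
- masks_of(name, camera): "region" (420x560 bool, what is visible of it).
The state is a dict: "time": time; "qpos": joint angles; "qvel": joint speeds; "joint_efforts": joint torques, N m; "eef_pos": TCP position; "eef_rot": TCP orientation; "contact_force": force on the tool from outside, world axes, zero at the start; "torque": the same for the moment, N m; "opening": finger opening in mm.
Only numpy, scipy, OpenCV 4.12 (cv2) and the standard library are available. Lean on these libraries where they do the work, as an engineer would, in place of code of your own. Each camera call takes 0.05 s, during which the arm holds its last target.

## Working session

There is one attempt and no reset: what is moved stays moved. The work goes in short steps, Python scripts to look and compute and a tool call to move; the robot and the scene stay as the last step left them, time stands still between calls to the robot, and variables do not carry over. Pictures are saved under pics/ and viewed, and the job is handed in when it is done.

Besides the shell and the picture viewer there is one more tool, called after "Emit:" as name([rows], argument=value, ...), one row to a line, values as JSON. arm_command: Moves the arm, as the interface text tells. Its arguments: {"type":"object","properties":{"commands":{"type":"array"}},"required":["commands"]}

```bash
ls; mkdir -p pics; python3 - <<'E'
from workcell import *
import cv2
o=get_obs(); print(o)
for c in ["scene","top","wrist"]:
    im=read_camera(c); cv2.imwrite(f"pics/{c}0.png",im)
    m=camera_model(c); print(c,m)
E
```

```text
pics
{'time': 0.0, 'qpos': array([-65.80517096,  23.94796145,  -0.59119498,  92.48794423,
         0.26971474,  63.63704876,  -3.03549852]), 'qvel': array([ 0.08120426,  0.03403792, -0.02652054,  0.02894229, -0.03785283,
        0.02076479,  0.02902778]), 'joint_efforts': array([ 1.47512721e-03, -8.64432621e+01,  6.79926630e-01, -4.34894693e+01,
        1.93496863e-02,  7.40425108e-03, -2.46143287e-05]), 'eef_pos': array([279.41881976, 558.64179067, 221.64329594]), 'eef_rot': array([[-8.94388951e-01,  4.47289816e-01, -4.74035223e-04],
       [ 4.47290058e-01,  8.94388209e-01, -1.15606584e-03],
       [-9.31249637e-05, -1.24600376e-03, -9.99999219e-01]]), 'contact_force': array([ 0.40349221,  1.00256132, -0.58047394]), 'torque': array([-0.02525759, -0.0080505 ,  0.00453751]), 'opening': 85.33272134626783}
scene {'vertical_fov': 51.9108103608553, 'cx': 276.82135345901247, 'cy': 206.0766351450608, 'world_from_camera': array([[-7.95720984e-01,  5.11458747e-01, -3.24404170e-01,
         9.37630810e+02],
       [ 6.05647842e-01,  6.68102487e-01, -4.32238080e-01,
         4.97812928e+02],
 
[... 380 characters left out ...]
8897551e-01, -3.10079902e-02, -3.52446786e-02,
         2.14410756e+01],
       [ 3.81699273e-02, -9.94485134e-02, -9.94310339e-01,
         1.09655083e+03],
       [ 0.00000000e+00,  0.00000000e+00,  0.00000000e+00,
         1.00000000e+00]])}
wrist {'vertical_fov': 61.573489220670524, 'cx': 280.1121638962948, 'cy': 206.0799824447613, 'world_from_camera': array([[ 4.47489876e-01,  8.47428262e-01,  2.85688909e-01,
         2.06518765e+02],
       [ 8.94288485e-01, -4.23699308e-01, -1.43968749e-01,
         5.94518661e+02],
       [-9.56994069e-04,  3.19912859e-01, -9.47446487e-01,
         3.73191791e+02],
       [ 0.00000000e+00,  0.00000000e+00,  0.00000000e+00,
         1.00000000e+00]])}
```

View pics/scene0.png

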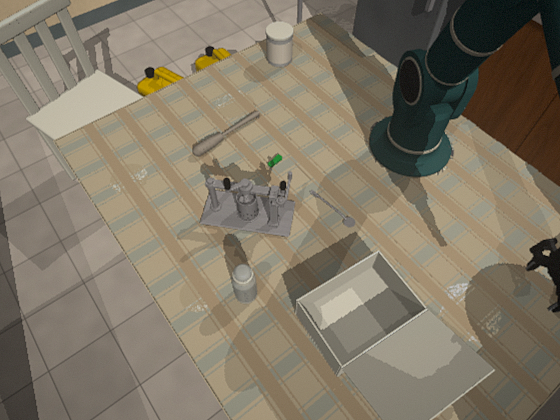

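View pics/top0.png

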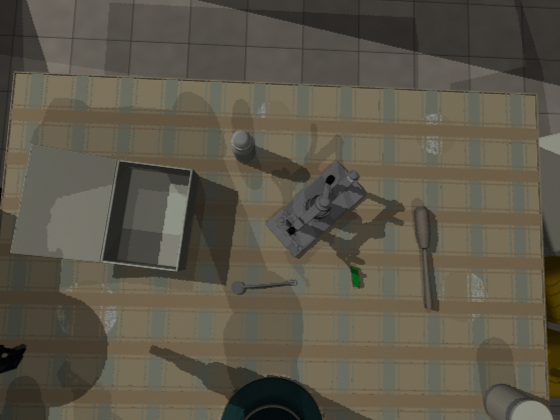

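```bash
python3 - <<'E'
from workcell import *
for c in ["top","scene"]:
  for n in "press crank_hub crank_knob hook_tab hook_pivot yoke_knob yoke_hinge barrel_mid steriliser_in bottle_mid brush_mid spoon_mid clip_mid".split():
    try:
        r=find_in(n,c); print(c,n,[(x["position"].round(0).tolist() if hasattr(x["position"],"round") else x["position"],round(x["conf"],2)) for x in r[:2]])
    except Exception as e: print(c,n,"ERR",e)
print(get_obs()["time"])
E
```

```text
top press [([587.8, -97.1, 11.2], 0.89), ([408.2, -210.4, 12.2], 0.2)]
top crank_hub [([609.7, -106.0, 159.1], 0.52), ([516.1, -11.3, 151.3], 0.19)]
top crank_knob []
top hook_tab [([517.5, -17.4, 154.2], 0.5)]
top hook_pivot [([517.3, -12.1, 151.2], 0.48)]
top yoke_knob [([603.3, -107.1, 138.5], 0.63)]
top yoke_hinge [([601.3, -113.3, 138.0], 0.59)]
top barrel_mid [([587.5, -98.1, 83.9], 0.43)]
top steriliser_in [([561.9, 434.2, 106.4], 0.59), ([568.6, 510.8, 135.7], 0.38)]
top bottle_mid [([727.0, 97.3, 133.5], 0.68)]
top brush_mid [([515.9, -403.0, 33.7], 0.57)]
top spoon_mid [([375.9, 85.4, 5.8], 0.56)]
top clip_mid [([406.2, -207.5, 10.1], 0.43), ([515.7, -402.7, 30.4], 0.24)]
scene press [([598.0, -93.8, 10.4], 0.57), ([572.1, 521.3, 130.0], 0.47)]
scene crank_hub [([597.6, -109.7, 165.3], 0.73)]
scene crank_knob []
scene hook_tab [([515.9, -19.0, 148.8], 0.5), ([385.9, 80.2, 6.4], 0.34)]
scene hook_pivot [([560.2, 428.9, 104.6], 0.73), ([522.9, -15.4, 156.9], 0.61)]
scene yoke_knob [([597.7, -102.0, 142.0], 0.55)]
scene yoke_hinge [([597.9, -100.3, 141.4], 0.9)]
scene barrel_mid [([607.8, -83.7, 63.7], 0.93), ([562.2, 434.0, 103.9], 0.45)]
scene steriliser_in [([560.6, 433.2, 101.9], 0.66)]
scene bottle_mid [([755.6, 114.1, 105.5], 0.57), ([643.1, -110.9, 190.6], 0.47)]
scene brush_mid [([528.1, -395.7, 27.3], 0.83), ([520.7, -18.1, 157.3], 0.47)]
scene spoon_mid [([381.4, 81.5, 5.3], 0.57)]
scene clip_mid [([607.5, -105.0, 164.5], 0.42), ([600.2, -102.9, 144.4], 0.21)]
1.45
```

```bash
python3 - <<'E'
import cv2,numpy as np
a=cv2.imread("pics/top0.png")[150:270,250:380]; b=cv2.imread("pics/scene0.png")[160:250,190:310]
a=cv2.resize(a,None,fx=5,fy=5,interpolation=cv2.INTER_CUBIC); b=cv2.resize(b,None,fx=6,fy=6,interpolation=cv2.INTER_CUBIC)
cv2.imwrite("pics/a1.png",cv2.convertScaleAbs(a,alpha=1.6)); cv2.imwrite("pics/b1.png",cv2.convertScaleAbs(b,alpha=1.6))
E
```

```text
(no output)
```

View pics/a1.png

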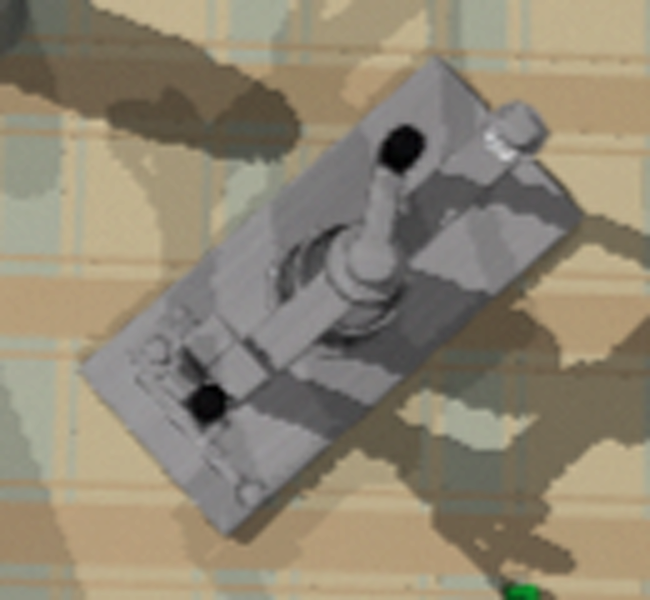

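View pics/b1.png

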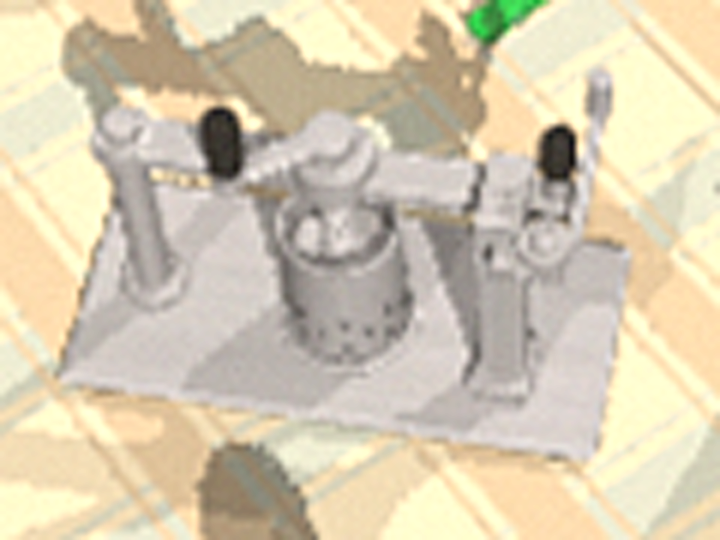

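```bash
cat > h.py <<'E'
from workcell import *
import cv2,numpy as np
from scipy.optimize import least_squares
def M(c):
    m=camera_model(c); f=210/np.tan(np.radians(m["vertical_fov"]/2)); return m,f
def proj(c,P,mf=None):
    m,f=mf or M(c); T=np.linalg.inv(m["world_from_camera"]); p=T[:3,:3]@np.asarray(P,float)+T[:3,3]
    return np.array([m["cx"]+f*p[0]/p[2],m["cy"]+f*p[1]/p[2]])
def ray(c,uv,mf=None):
    m,f=mf or M(c); W=m["world_from_camera"]
    d=W[:3,:3]@np.array([(uv[0]-m["cx"])/f,(uv[1]-m["cy"])/f,1]); return W[:3,3],d
def atz(c,uv,z,mf=None):
    o,d=ray(c,uv,mf); return o+d*(z-o[2])/d[2]
def tri(*obs):
    A=np.zeros((3,3));b=np.zeros(3)
    for o,d in obs:
        d=d/np.linalg.norm(d);Q=np.eye(3)-np.outer(d,d);A+=Q;b+=Q@o
    return np.linalg.solve(A,b)
def up(U,s,off): return (np.array(U)+.5)/s-.5+np.array(off)
E
python3 - <<'E'
from h import *
A=lambda *U: up(U,5,(250,150)); B=lambda *U: up(U,6,(190,160))
c=[A(435,58),A(580,205),A(232,532),A(82,368)]
P=[atz("top",x,12) for x in c]; print(np.round(P,0))
C=np.mean(P,0); print("centre",C)
for n,a,z in [("yknobtop",A(207,402),188),("tabtop",A(250,490),174),("hinge top",A(522,127),152)]: print(n,atz("top",a,z).round(0))
cb=[B(62,383),B(597,462),B(630,250),]
print("scene corners",np.round([atz("scene",x,12) for x in cb],0))
# knobs triangulation using middle
for n,a,b in [("crk",A(403,147),B(222,142)),("yk",A(207,402),B(557,152)),("tab",A(250,490),B(598,95))]:
    print(n,tri(ray("top",a),ray("scene",b)).round(0))
E
```

```text
[[ 724. -161.   12.]
 [ 644. -244.   12.]
 [ 457.  -54.   12.]
 [ 544.   31.   12.]]
centre [ 592.44866553 -106.87672051   12.        ]
yknobtop [519. -28. 188.]
tabtop [480. -50. 174.]
hinge top [ 659. -181.  152.]
scene corners [[ 730. -160.   12.]
 [ 547.   36.   12.]
 [ 458.  -51.   12.]]
crk [ 641. -117.  188.]
yk [521. -30. 175.]
tab [480. -52. 161.]
```

```bash
python3 - <<'E'
from h import *
A=lambda *U: up(U,5,(250,150)); B=lambda *U: up(U,6,(190,160))
obs=[]
def Y(p): return p
loc={"top":[((135,62,12),A(435,58)),((135,-62,12),A(580,205)),((-135,-62,12),A(232,532)),((-135,62,12),A(82,368)),((-105,0,188),A(207,402))],
"scene":[((135,62,12),B(62,383)),((-135,62,12),B(597,462)),((-135,-62,12),B(630,250)),((-105,0,173),B(557,152))]}
MF={c:M(c) for c in loc}
def W(p,l,off=0): 
    c,s=np.cos(p[2]),np.sin(p[2]); x=l[0]; y=l[1]
    if l[2]==12: x+=p[3]
    return np.array([p[0]+c*x-s*y,p[1]+s*x+c*y,l[2]])
f=lambda p: np.concatenate([proj(c,W(p,l),MF[c])-uv for c in loc for l,uv in loc[c]])
r=least_squares(f,[592,-106,-.817,0],loss="soft_l1"); p=r.x; print(p,np.degrees(p[2]),r.fun.round(1))
for n,l in [("hinge",(100,0,173)),("yknob",(-105,0,173)),("latch",(-83,22,150))]: print(n,W(p,l).round(1))
print("pivot",atz("top",A(155,350),150),atz("top",A(178,315),150))
print("tab",atz("top",A(250,490),174),"crk",[atz("top",A(403,147),z).round(0).tolist() for z in (206,212,218)])
im=cv2.imread("pics/top0.png")[130:290,0:210]; cv2.imwrite("pics/box.png",cv2.convertScaleAbs(cv2.resize(im,None,fx=3.5,fy=3.5,interpolation=2),alpha=1.6))
E
```

```text
[ 592.70684968 -105.32187035   -0.80503409    1.62977162] -46.125055597948766 [-0.1 -2.7  1.1  0.4 -0.5  0.6 -1.  -0.2  0.5 -0.3 -0.7  0.2  0.2 -0.8
  0.3 -0.6  0.7  0.4]
hinge [ 662.  -177.4  173. ]
yknob [519.9 -29.6 173. ]
latch [551.  -30.2 150. ]
pivot [545.20865455  -4.9536574  150.        ] [562.39514784 -15.53125406 150.        ]
tab [479.53302188 -50.28767837 174.        ] crk [[638.0, -114.0, 206.0], [637.0, -113.0, 212.0], [635.0, -113.0, 218.0]]
```

View pics/box.png

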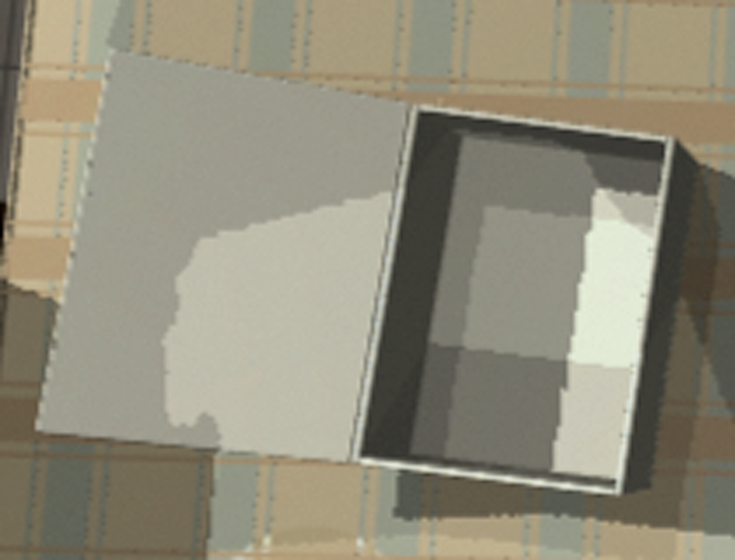

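```bash
python3 - <<'E'
from h import *
P=np.array([atz("top",up(U,3.5,(0,130)),100) for U in [(412,105),(674,140),(620,494),(357,460)]]); print(P.round(0),P.mean(0))
for i in range(4): print(np.linalg.norm(P[i]-P[i-1]))
E
```

```text
[[688. 410. 100.]
 [669. 221. 100.]
 [415. 246. 100.]
 [434. 430. 100.]] [551.34290847 326.85500958 100.        ]
255.26301608890955
189.41052945135192
255.6139231648952
185.007978224768
```

Emit:
arm_command([
  [[0.5,-1,0.5],0,1],
  [[0.5,-1,0.5],0,1],
  [[0.5,-1,0.5],0,1],
  [[0.5,-1,0],0,1],
  [[0.5,-1,0],0,1],
  [[0.5,-1,0],0,1],
  [[0.5,-1,0],0,1],
  [[0.5,-1,0],0,1],
])

```text
time: 2.12
eef_pos: [380.0, 357.7, 259.9]
eef_rot: [[-0.894, 0.447, 0.0], [0.447, 0.894, 0.0], [-0.0, 0.0, -1.0]]
contact_force: [0.8, 1.1, 0.5]
opening: 85.4
```

Emit:
arm_command([
  [[0.5,-1,0],0,1],
  [[0.5,-1,0],0,1],
  [[0.5,-1,0],0,1],
  [[0.5,-1,0],0,1],
  [[0.5,-1,0],0,1],
  [[0.5,-1,0],0,1],
  [[0.5,-1,0],0,1],
  [[0.5,-1,0],0,1],
])

```text
time: 2.78
eef_pos: [480.0, 157.7, 260.0]
eef_rot: [[-0.894, 0.447, 0.0], [0.447, 0.894, 0.0], [-0.0, 0.0, -1.0]]
contact_force: [0.5, 0.0, -0.2]
opening: 85.1
```

Emit:
arm_command([
  [[0.5,-1,0],0,1],
  [[0.5,-1,0],0,1],
  [[0.5,-1,0],0,1],
  [[0.5,-1,0],0,1],
  [[0.5,-1,0],0,1],
  [[0.5,-1,0],0,1],
  [[0.5,-1,0],0,1],
  [[0.5,-1,0],0,1],
])

```text
time: 3.45
eef_pos: [580.0, -42.3, 259.9]
eef_rot: [[-0.894, 0.447, 0.0], [0.447, 0.894, -0.0], [-0.0, 0.0, -1.0]]
contact_force: [0.4, 0.4, -0.2]
opening: 85.1
```

```bash
python3 - <<'E'
from h import *
im=read_camera("wrist"); cv2.imwrite("pics/w1.png",im); o=get_obs(); print(o["time"],o["eef_pos"]); 
print(camera_model("wrist")["world_from_camera"].round(4).tolist())
for P in [(641,-117,210),(592.7,-105.3,170),(520,-29.6,188),(480,-50,174)]: print(P,proj("wrist",P))
E
```

```text
3.5 [581.31241167 -47.74184095 259.87094989]
[[0.4516, 0.8451, 0.2862, 508.338], [0.8922, -0.4271, -0.1467, -11.3961], [-0.0018, 0.3216, -0.9469, 411.1105], [0.0, 0.0, 0.0, 1.0]]
(641, -117, 210) [231.04115469 339.82134155]
(592.7, -105.3, 170) [220.19140297 250.91407727]
(520, -29.6, 188) [262.94206278 118.28627045]
(480, -50, 174) [205.79155986  73.21819999]
```

View pics/w1.png

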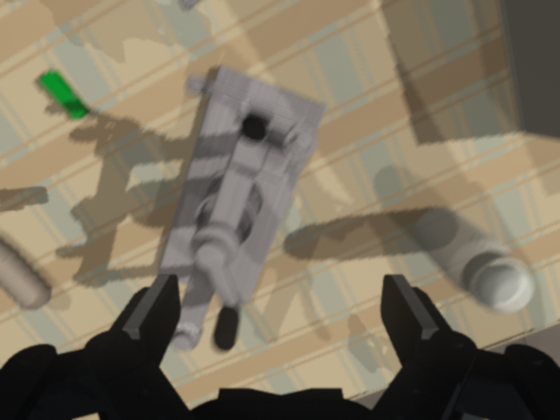

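```bash
python3 - <<'E'
from h import *
mf=M("wrist"); im=read_camera("wrist"); 
c=im[60:380,130:350]; cv2.imwrite("pics/w2.png",cv2.convertScaleAbs(cv2.resize(c,None,fx=1.85,fy=1.85,interpolation=2),alpha=1.5))
import pickle; pickle.dump(mf,open("mf.pkl","wb"))
print(get_obs()["eef_pos"])
for n in ["crank_knob","crank_hub","yoke_knob","hook_tab"]:
    print(n,[(np.round(x["position"],0),round(x["conf"],2)) for x in find_in(n,"wrist")[:2]])
E
```

```text
[580.45473122 -45.55365982 259.71152868]
crank_knob [(array([ 641., -113.,  194.]), 0.88)]
crank_hub [(array([ 618., -103.,  164.]), 0.87)]
yoke_knob []
hook_tab [(array([511., -17., 157.]), 0.82), (array([ 408., -212.,    9.]), 0.54)]
```

View pics/w2.png

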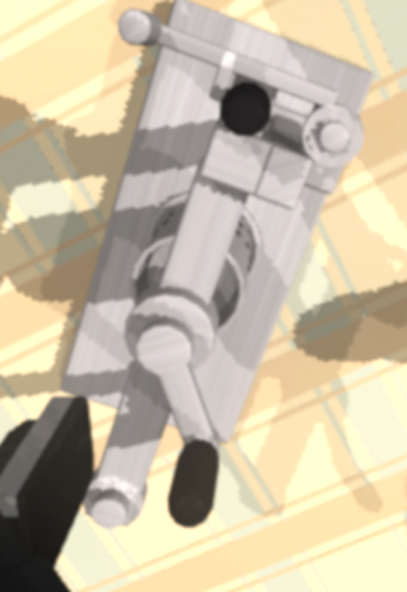

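```bash
python3 - <<'E'
from h import *
import pickle; mf=pickle.load(open("mf.pkl","rb"))
U=lambda *u: up(u,1.85,(130,60))
hub=np.array([592.7,-105.3])
for z in range(204,222,3):
    p=atz("wrist",U(188,510),z,mf); d=p[:2]-hub; print(z,p.round(1),np.hypot(*d).round(1),np.degrees(np.arctan2(d[1],d[0])).round(1))
print("yk",atz("wrist",U(244,108),188,mf),"tab",atz("wrist",U(137,26),174,mf),"pivot",atz("wrist",U(333,135),155,mf),"hinge",atz("wrist",U(108,510),155,mf))
for z in(165,175,185): print(z,"hub",atz("wrist",U(163,347),z,mf))
E
```

```text
204 [ 641.8 -118.1  204. ] 50.7 -14.6
207 [ 639.9 -116.5  207. ] 48.5 -13.4
210 [ 637.9 -115.   210. ] 46.2 -12.1
213 [ 636.  -113.4  213. ] 44.0 -10.7
216 [ 634.1 -111.9  216. ] 41.9 -9.1
219 [ 632.1 -110.4  219. ] 39.7 -7.3
yk [519.57069009 -30.26548893 188.        ] tab [479.74788001 -51.28999312 174.        ] pivot [545.80743098  -7.04337383 155.        ] hinge [ 656.27481574 -177.19579561  155.        ]
165 hub [ 591.01721074 -107.31632472  165.        ]
175 hub [ 587.65777604 -103.41887965  175.        ]
185 hub [584.29834134 -99.52143458 185.        ]
```

Emit:
arm_command([
  [[0.8,-0.9,0],0,1],
  [[0.8,-0.9,0],0,1],
  [[0.8,-0.9,0],0,1],
  [[0,0,0],0,1],
  [[0,0,0],0,1],
])

```text
time: 4.17
eef_pos: [639.8, -108.7, 259.3]
eef_rot: [[-0.894, 0.448, -0.001], [0.448, 0.894, -0.0], [0.0, -0.001, -1.0]]
contact_force: [-0.9, 0.7, -0.6]
opening: 85.2
```

```bash
python3 - <<'E'
from h import *
for i in range(2):
  im=read_camera("wrist"); print(get_obs()["eef_pos"],get_obs()["qvel"].round(2))
E
```

```text
[ 639.45775242 -107.68773243  259.45857581] [-1.05 -0.94 -0.46  0.85  0.01 -0.05 -0.22]
[ 639.31734594 -107.15454776  259.67025978] [-0.45 -0.64 -0.03  0.32 -0.13  0.07  0.05]
```

Emit:
arm_command([
  [[0.06,-0.4,-0.7],0,1],
  [[0,0,-0.7],0,1],
  [[0,0,-0.7],0,1],
  [[0,0,-0.5],0,1],
  [[0,0,-0.2],0,1],
  [[0,0,0],0,-1],
  [[0,0,0],0,-1],
  [[0,0,0],0,-1],
])

```text
time: 4.93
eef_pos: [641.6, -118.4, 190.9]
eef_rot: [[-0.894, 0.447, 0.001], [0.447, 0.894, -0.0], [-0.001, 0.001, -1.0]]
contact_force: [-0.2, -0.1, 0.5]
opening: 51.5
```

Emit:
arm_command([
  [[0,0,0],0,-1],
  [[0,0,0],0,-1],
  [[0,0,0],0,-1],
  [[0,0,0],0,-1],
])

```text
time: 5.27
eef_pos: [641.5, -118.8, 190.4]
eef_rot: [[-0.894, 0.447, 0.001], [0.447, 0.894, -0.0], [-0.001, 0.0, -1.0]]
contact_force: [0.3, -1.1, 6.1]
opening: 13.2
```

```bash
python3 - <<'E'
from h import *
im=read_camera("wrist"); cv2.imwrite("pics/w3.png",cv2.convertScaleAbs(im,alpha=1.5)); o=get_obs();print(o["eef_pos"],o["opening"],o["contact_force"],o["torque"])
E
```

```text
[ 641.45895091 -118.78350051  190.42895594] 13.456488718081035 [-0.09973294 -1.23647438  5.42382094] [-0.05170524 -0.05880473 -0.00493103]
```

View pics/w3.png

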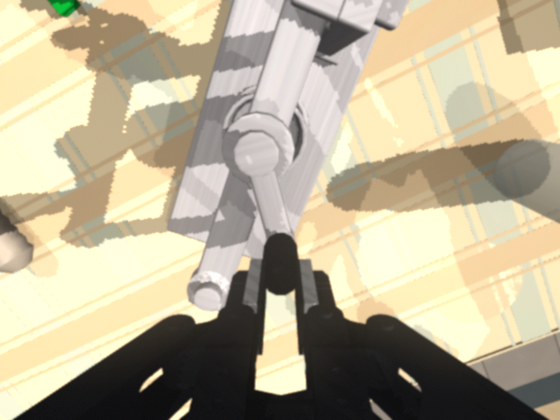

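```bash
python3 - <<'E'
from h import *
mf=M("wrist")
for P in [(641.5,-118.8,190.4),(641.5,-118.8,206),(641.5,-118.8,171.4),(592.7,-105.3,166),(520,-30,188)]: print(P,proj("wrist",P,mf).round(0))
for z in (200,206,212): print(z,atz("wrist",(281,245),z,mf),atz("wrist",(281,285),z,mf))
im=cv2.imread("pics/w3.png")[200:380,200:360];cv2.imwrite("pics/w3c.png",cv2.convertScaleAbs(cv2.resize(im,None,fx=3.3,fy=3.3,interpolation=2),alpha=1.6))
E
```

```text
(641.5, -118.8, 190.4) [282. 266.]
(641.5, -118.8, 206) [282. 283.]
(641.5, -118.8, 171.4) [282. 248.]
(592.7, -105.3, 166) [262. 154.]
(520, -30, 188) [ 353. -114.]
200 [ 627.60332009 -112.29923432  200.        ] [ 645.6327723  -121.30595383  200.        ]
206 [ 625.0908739 -111.0613264  206.       ] [ 642.35688112 -119.68666245  206.        ]
212 [ 622.57842772 -109.82341848  212.        ] [ 639.08098994 -118.06737106  212.        ]
```

View pics/w3c.png

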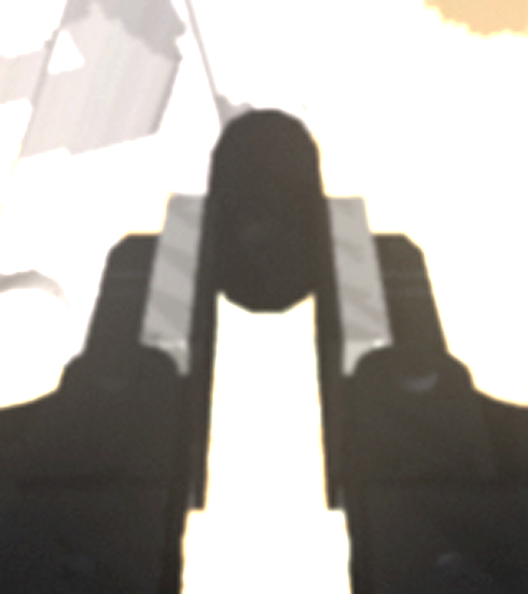

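Emit:
arm_command([
  [[0.04,0.26,0.01],0,-1],
  [[0.03,0.26,0.01],0,-1],
  [[-0.07,0.52,0.02],0,-1],
  [[-0.2,0.48,0.02],0,-1],
  [[-0.32,0.41,0.02],0,-1],
])

```text
time: 5.73
eef_pos: [628.5, -70.9, 192.2]
eef_rot: [[-0.894, 0.448, 0.001], [0.448, 0.894, -0.002], [-0.002, -0.001, -1.0]]
contact_force: [1.0, -8.3, 3.9]
opening: 13.3
```

Emit:
arm_command([
  [[-0.41,0.32,0.02],0,-1],
  [[-0.48,0.2,0.02],0,-1],
  [[-0.52,0.07,0.02],0,-1],
  [[-0.52,-0.07,0.02],0,-1],
  [[-0.48,-0.2,0.02],0,-1],
  [[-0.41,-0.32,0.02],0,-1],
  [[-0.32,-0.41,0.02],0,-1],
  [[-0.2,-0.48,0.02],0,-1],
])

```text
time: 6.4
eef_pos: [544.6, -91.7, 196.2]
eef_rot: [[-0.895, 0.446, 0.001], [0.446, 0.895, 0.001], [-0.001, 0.002, -1.0]]
contact_force: [2.4, 6.2, 3.1]
opening: 13.3
```

Emit:
arm_command([
  [[-0.07,-0.52,0.02],0,-1],
  [[0.07,-0.52,0.02],0,-1],
  [[0.2,-0.48,0.02],0,-1],
  [[0.32,-0.41,0.02],0,-1],
  [[0.41,-0.32,0.02],0,-1],
  [[0.48,-0.2,0.02],0,-1],
  [[0.52,-0.07,0.02],0,-1],
  [[0.52,0.07,0.02],0,-1],
])

```text
time: 7.07
eef_pos: [605.7, -155.5, 200.2]
eef_rot: [[-0.893, 0.449, -0.001], [0.449, 0.893, -0.001], [0.0, -0.001, -1.0]]
contact_force: [-5.6, -2.6, 7.8]
opening: 13.1
```

Emit:
arm_command([
  [[0.48,0.2,0.02],0,-1],
  [[0.41,0.32,0.02],0,-1],
  [[0.32,0.41,0.02],0,-1],
  [[0.2,0.48,0.02],0,-1],
  [[0.07,0.52,0.02],0,-1],
  [[-0.07,0.52,0.02],0,-1],
  [[-0.2,0.48,0.02],0,-1],
  [[-0.32,0.41,0.02],0,-1],
])

```text
time: 7.73
eef_pos: [628.4, -70.8, 204.2]
eef_rot: [[-0.894, 0.448, 0.001], [0.448, 0.894, -0.002], [-0.002, -0.001, -1.0]]
contact_force: [0.1, -7.9, 4.1]
opening: 13.3
```

Emit:
arm_command([
  [[-0.41,0.32,0.02],0,-1],
  [[-0.48,0.2,0.02],0,-1],
  [[-0.52,0.07,0.02],0,-1],
  [[-0.52,-0.07,0.02],0,-1],
  [[-0.48,-0.2,0.02],0,-1],
  [[-0.41,-0.32,0.02],0,-1],
  [[-0.32,-0.41,0.02],0,-1],
  [[-0.2,-0.48,0.02],0,-1],
])

```text
time: 8.4
eef_pos: [544.6, -91.7, 208.2]
eef_rot: [[-0.895, 0.446, 0.001], [0.446, 0.895, 0.001], [-0.001, 0.002, -1.0]]
contact_force: [3.2, 5.2, 3.2]
opening: 13.2
```

Emit:
arm_command([
  [[-0.07,-0.52,0.02],0,-1],
  [[0.07,-0.52,0.02],0,-1],
  [[0.2,-0.48,0.02],0,-1],
  [[0.32,-0.41,0.02],0,-1],
  [[0.41,-0.32,0.02],0,-1],
  [[0.48,-0.2,0.02],0,-1],
  [[0.52,-0.07,0.02],0,-1],
  [[0.52,0.07,0.02],0,-1],
])

```text
time: 9.07
eef_pos: [605.7, -155.6, 212.2]
eef_rot: [[-0.893, 0.449, -0.001], [0.449, 0.893, -0.001], [0.0, -0.001, -1.0]]
contact_force: [-7.4, -3.4, 7.9]
opening: 13.5
```

Emit:
arm_command([
  [[0.48,0.2,0.02],0,-1],
  [[0.41,0.32,0.02],0,-1],
  [[0.32,0.41,0.02],0,-1],
  [[0.2,0.48,0.02],0,-1],
  [[0.07,0.52,0.02],0,-1],
  [[-0.07,0.52,0.02],0,-1],
  [[-0.2,0.48,0.02],0,-1],
  [[-0.32,0.41,0.02],0,-1],
])

```text
time: 9.73
eef_pos: [628.4, -70.9, 216.2]
eef_rot: [[-0.894, 0.448, 0.001], [0.448, 0.894, -0.002], [-0.002, -0.001, -1.0]]
contact_force: [0.9, -8.9, 4.6]
opening: 13.5
```

Emit:
arm_command([
  [[-0.41,0.32,0.02],0,-1],
  [[-0.48,0.2,0.02],0,-1],
  [[-0.52,0.07,0.02],0,-1],
  [[-0.52,-0.07,0.02],0,-1],
  [[-0.48,-0.2,0.02],0,-1],
  [[-0.41,-0.32,0.02],0,-1],
  [[-0.32,-0.41,0.02],0,-1],
  [[-0.2,-0.48,0.02],0,-1],
])

```text
time: 10.4
eef_pos: [544.6, -91.7, 220.2]
eef_rot: [[-0.895, 0.446, 0.002], [0.446, 0.895, 0.001], [-0.001, 0.002, -1.0]]
contact_force: [2.6, 5.2, 2.4]
opening: 13.5
```

Emit:
arm_command([
  [[-0.07,-0.52,0.02],0,-1],
  [[0.07,-0.52,0.02],0,-1],
  [[0.2,-0.48,0.02],0,-1],
  [[0.32,-0.41,0.02],0,-1],
])

```text
time: 10.73
eef_pos: [556.7, -141.3, 222.2]
eef_rot: [[-0.894, 0.448, -0.001], [0.448, 0.894, 0.001], [0.001, 0.0, -1.0]]
contact_force: [-5.7, 2.1, 7.9]
opening: 13.0
```

Emit:
arm_command([
  [[0.41,-0.32,0.02],0,-1],
  [[0.48,-0.2,0.02],0,-1],
  [[0.52,-0.07,0.02],0,-1],
  [[0.52,0.07,0.02],0,-1],
])

```text
time: 11.07
eef_pos: [605.7, -155.6, 224.2]
eef_rot: [[-0.893, 0.449, -0.001], [0.449, 0.893, -0.001], [-0.0, -0.001, -1.0]]
contact_force: [-4.3, -2.4, 8.6]
opening: 13.1
```

Emit:
arm_command([
  [[0.48,0.2,0.02],0,-1],
  [[0.41,0.32,0.02],0,-1],
  [[0.32,0.41,0.02],0,-1],
])

```text
time: 11.32
eef_pos: [637.0, -131.3, 225.9]
eef_rot: [[-0.894, 0.448, 0.001], [0.448, 0.894, -0.001], [-0.002, -0.0, -1.0]]
contact_force: [-0.7, -1.1, 6.8]
opening: 13.5
```

Emit:
arm_command([
  [[0.2,0.48,0.02],0,-1],
  [[0.07,0.52,0.02],0,-1],
  [[-0.07,0.52,0.02],0,-1],
  [[-0.2,0.48,0.02],0,-1],
  [[-0.32,0.41,0.02],0,-1],
])

```text
time: 11.73
eef_pos: [628.1, -70.2, 228.2]
eef_rot: [[-0.894, 0.448, 0.0], [0.448, 0.894, -0.001], [-0.001, -0.001, -1.0]]
contact_force: [-4.1, -5.8, 7.3]
opening: 13.2
```

Emit:
arm_command([
  [[-0.41,0.32,0.02],0,-1],
  [[-0.48,0.2,0.02],0,-1],
  [[-0.52,0.07,0.02],0,-1],
])

```text
time: 11.98
eef_pos: [592.6, -56.0, 229.7]
eef_rot: [[-0.894, 0.448, 0.001], [0.448, 0.894, -0.002], [-0.001, -0.001, -1.0]]
contact_force: [0.6, -8.4, 4.4]
opening: 12.9
```

```bash
python3 - <<'E'
from h import *
im=read_camera("scene"); cv2.imwrite("pics/s2.png",cv2.convertScaleAbs(cv2.resize(im[120:270,160:340],None,fx=4,fy=4,interpolation=2),alpha=1.5)); o=get_obs();print(o["time"],o["eef_pos"],o["contact_force"],o["torque"])
print(find_in("plunger_foot","scene")[:2])
E
```

```text
12.0333 [590.74070988 -56.37756296 229.87210097] [ 1.07305992 -6.57631059  4.59835238] [-1.38201402 -0.14423679  0.01802689]
[{'position': [600.5, -93.7, 170.2], 'conf': 0.73}, {'position': [550.6, -389.2, 32.0], 'conf': 0.65}]
```

View pics/s2.png

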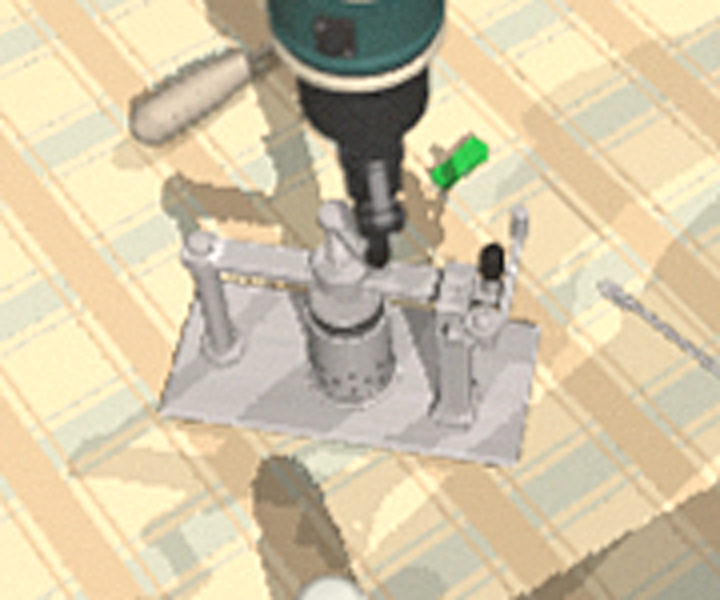

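Emit:
arm_command([
  [[0,0,0],0,-0.4],
  [[0,0,0],0,-0.4],
  [[0,0,0],0,-0.4],
  [[0,0,0.3],0,-0.4],
  [[0,0,0.6],0,-0.4],
  [[0,0,0.7],0,-0.4],
  [[0,0,0.7],0,-0.4],
])

```text
time: 12.67
eef_pos: [592.8, -55.5, 287.8]
eef_rot: [[-0.894, 0.447, -0.0], [0.447, 0.894, -0.0], [0.0, -0.0, -1.0]]
contact_force: [-0.2, 0.3, 1.0]
opening: 25.6
```

```bash
python3 - <<'E'
from h import *
im=read_camera("wrist"); cv2.imwrite("pics/w4.png",cv2.convertScaleAbs(im,alpha=1.4)); o=get_obs();print(o["time"],o["eef_pos"],o["contact_force"],o["qpos"].round(0),o["opening"])
E
```

```text
12.7167 [594.03418692 -55.7102854  291.42147211] [0.30505999 0.76461221 3.76812556] [-18.  19.  26.  93.  -9.  70.  73.] 25.496302931531723
```

View pics/w4.png

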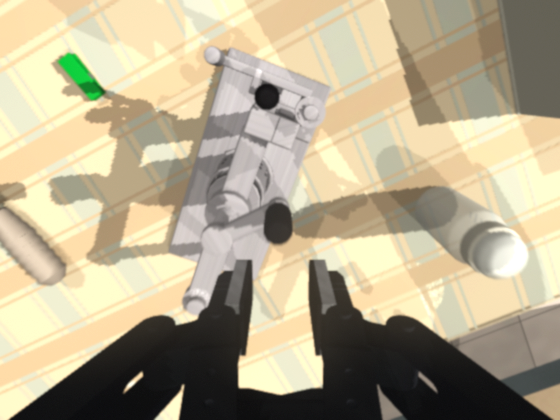

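Emit:
arm_command([
  [[-0.28,0.01,0],-1,-0.2],
  [[-0.28,0.01,0],-1,-0.2],
  [[-0.28,0.01,0],-1,-0.2],
  [[-0.28,0.01,0],-1,-0.2],
  [[-0.28,0.01,0],-1,-0.2],
  [[-0.28,0.01,0],-1,-0.2],
  [[-0.28,0.01,0],-1,-0.2],
  [[-0.28,0.01,0],-1,-0.2],
])

```text
time: 13.38
eef_pos: [536.6, -53.5, 287.1]
eef_rot: [[-0.297, 0.955, 0.0], [0.955, 0.297, 0.0], [0.0, 0.0, -1.0]]
contact_force: [0.2, -0.3, -0.5]
opening: 34.3
```

Emit:
arm_command([
  [[-0.28,0.01,0],-1,-0.2],
  [[-0.28,0.01,0],-1,-0.2],
  [[-0.28,0.01,0],-1,-0.2],
  [[-0.28,0.01,0],-1,-0.2],
  [[-0.28,0.01,0],-1,-0.2],
  [[-0.28,0.01,0],-1,-0.2],
  [[-0.28,0.01,0],-1,-0.2],
  [[-0.28,0.01,0],-1,-0.2],
])

```text
time: 14.05
eef_pos: [480.6, -51.5, 287.1]
eef_rot: [[0.478, 0.879, 0.0], [0.879, -0.478, 0.0], [0.0, 0.0, -1.0]]
contact_force: [0.2, -0.2, 0.5]
opening: 34.1
```

Emit:
arm_command([
  [[0,0,-0.3],-1,-0.2],
  [[0,0,-0.5],-1,-0.2],
  [[0,0,-0.5],-1,-0.2],
  [[0,0,-0.5],-1,-0.2],
  [[0,0,-0.2],-1,-0.2],
  [[0,0,0],-1,-0.2],
  [[0,0,0],0,-0.2],
])

```text
time: 14.63
eef_pos: [480.8, -51.5, 236.8]
eef_rot: [[0.89, 0.455, -0.001], [0.455, -0.89, -0.0], [-0.001, -0.0, -1.0]]
contact_force: [0.4, -0.0, 0.8]
opening: 34.2
```

```bash
python3 - <<'E'
from h import *
mf=M("wrist"); im=read_camera("wrist"); cv2.imwrite("pics/w5.png",cv2.convertScaleAbs(im,alpha=1.4)); o=get_obs();print(o["time"],o["eef_pos"],o["eef_rot"][:,1],o["contact_force"],o["qpos"].round(0),o["opening"])
for P in [(480,-51,174),(520,-30,188),(545.5,-6,153)]: print(proj("wrist",P,mf).round(0))
E
```

```text
14.6833 [480.97887421 -51.4332369  237.00249911] [ 4.61199555e-01 -8.87296439e-01  3.47942865e-06] [0.47151513 0.20526108 0.23975357] [-35.  10.  42. 112.  -8.  61. -52.] 34.54835332105746
[277. 221.]
[276. 156.]
[261.  94.]
```

View pics/w5.png

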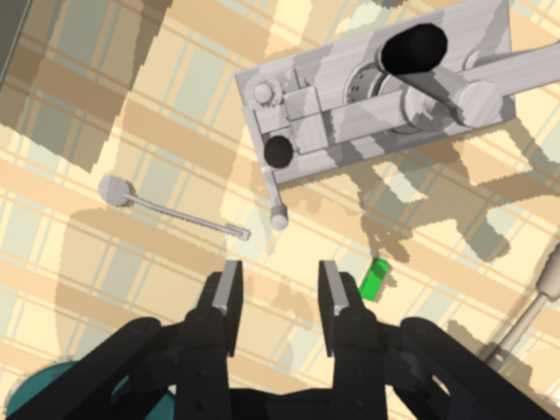

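Emit:
arm_command([
  [[0,0.04,-0.5],0,-0.2],
  [[0,0,-0.7],0,-0.2],
  [[0,0,-0.6],0,-0.2],
  [[0,0,-0.5],0,-0.2],
  [[0,0,-0.18],0,-0.2],
  [[0,0,0],0,-1],
  [[0,0,0],0,-1],
  [[0,0,0],0,-1],
])

```text
time: 15.35
eef_pos: [481.3, -50.6, 175.6]
eef_rot: [[0.888, 0.461, 0.001], [0.461, -0.888, 0.0], [0.001, 0.0, -1.0]]
contact_force: [-1.2, -0.3, 0.3]
opening: 0.5
```

```bash
python3 - <<'E'
from h import *
mf=M("wrist"); im=read_camera("wrist"); cv2.imwrite("pics/w6.png",cv2.convertScaleAbs(im[100:380,150:450],alpha=1.6)); o=get_obs();print(o["time"],o["eef_pos"],o["contact_force"],o["opening"])
E
```

```text
15.4 [481.2975147  -50.5480682  175.57831822] [0.22978611 0.87529995 0.01922331] -0.3765504232590822
```

View pics/w6.png

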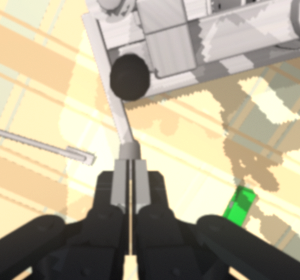

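```bash
python3 - <<'E'
from h import *
mf=M("wrist"); 
for P in [(481.3,-50.5,175.6),(481.3,-50.5,156),(520,-30,188)]: print(P,proj("wrist",P,mf).round(0))
print(atz("wrist",(281,248),174,mf),atz("wrist",(280,176),188,mf),atz("wrist",(281,255),153,mf))
cv2.imwrite("pics/w6c.png",cv2.resize(cv2.imread("pics/w6.png")[100:260,60:220],None,fx=3.7,fy=3.7,interpolation=2))
E
```

```text
(481.3, -50.5, 175.6) [277. 267.]
(481.3, -50.5, 156) [278. 250.]
(520, -30, 188) [276. 186.]
[490.46468653 -47.6523272  174.        ] [524.50726959 -29.45346891 188.        ] [477.9692675  -54.22495982 153.        ]
```

View pics/w6c.png

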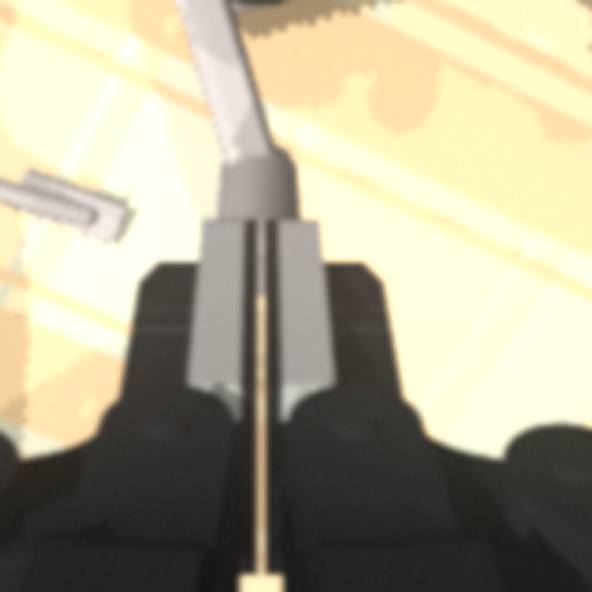

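```bash
python3 - <<'E'
from h import *
mf=M("wrist"); 
for z in (150,156,162,168,174): print(z,proj("wrist",(491,-45.5,z),mf).round(0),proj("wrist",(481.3,-50.5,z),mf).round(0),proj("wrist",(471.5,-55.6,z),mf).round(0))
print(get_obs()["eef_rot"].round(3))
im=read_camera("scene"); cv2.imwrite("pics/s3.png",cv2.convertScaleAbs(cv2.resize(im[140:240,240:370],None,fx=6,fy=6,interpolation=2),alpha=1.5))
E
```

```text
150 [278. 226.] [278. 245.] [278. 263.]
156 [278. 231.] [278. 250.] [278. 268.]
162 [278. 235.] [278. 255.] [278. 274.]
168 [278. 240.] [278. 260.] [278. 279.]
174 [278. 245.] [278. 266.] [278. 286.]
[[ 0.888  0.461  0.001]
 [ 0.461 -0.888  0.   ]
 [ 0.001  0.    -1.   ]]
```

View pics/s3.png

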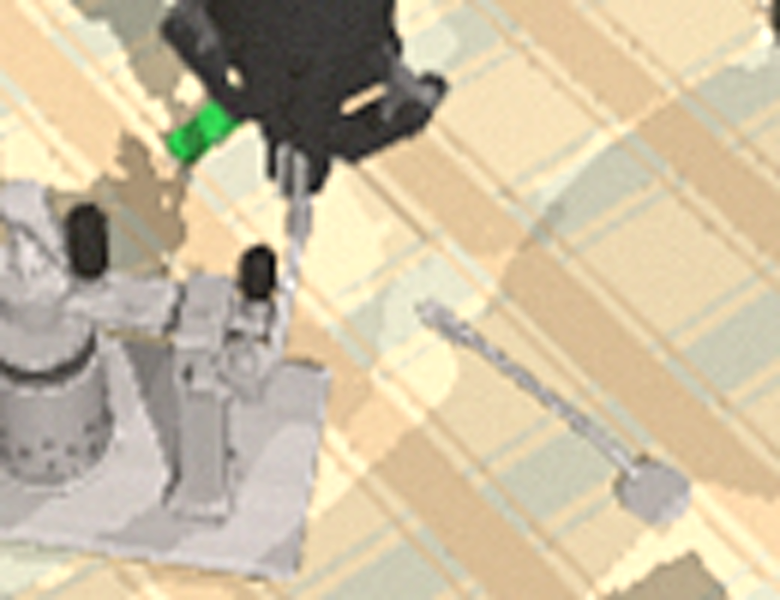

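```bash
python3 - <<'E'
from h import *
for z in (153,156,160,165,170,175): print(z,[((proj("scene",(x,y,z))-np.array([240,140])+.5)*6).round(0).tolist() for x,y in [(481.3,-50.5),(491,-45.5),(471.5,-55.6),(480,-51)]])
E
```

```text
153 [[300.0, 229.0], [290.0, 247.0], [310.0, 212.0], [302.0, 227.0]]
156 [[300.0, 226.0], [290.0, 243.0], [310.0, 208.0], [302.0, 223.0]]
160 [[300.0, 220.0], [291.0, 238.0], [310.0, 203.0], [302.0, 218.0]]
165 [[301.0, 214.0], [291.0, 231.0], [311.0, 196.0], [302.0, 212.0]]
170 [[301.0, 207.0], [291.0, 225.0], [311.0, 190.0], [302.0, 205.0]]
175 [[301.0, 201.0], [291.0, 218.0], [311.0, 183.0], [303.0, 199.0]]
```

Emit:
arm_command([
  [[0,0,0],0,-0.2],
  [[0,0,0],0,-0.2],
  [[0,0,0],0,-0.2],
  [[0,0,-0.2],0,-0.2],
  [[0,0,-0.2],0,-0.2],
  [[0,0,-0.1],0,-0.2],
])

```text
time: 15.95
eef_pos: [480.5, -50.5, 161.4]
eef_rot: [[0.888, 0.46, -0.001], [0.46, -0.888, -0.0], [-0.001, -0.0, -1.0]]
contact_force: [-0.1, -0.0, -0.3]
opening: 34.4
```

```bash
python3 - <<'E'
from h import *
mf=M("wrist"); im=read_camera("wrist"); cv2.imwrite("pics/w7.png",cv2.convertScaleAbs(cv2.resize(im[130:330,180:380],None,fx=3,fy=3,interpolation=2),alpha=1.6)); o=get_obs();print(o["time"],o["eef_pos"],o["contact_force"],o["opening"])
E
```

```text
16.0 [480.31335631 -50.50410042 161.15690191] [-0.72114498  0.54305166 -1.14043454] 33.977905529979296
```

View pics/w7.png

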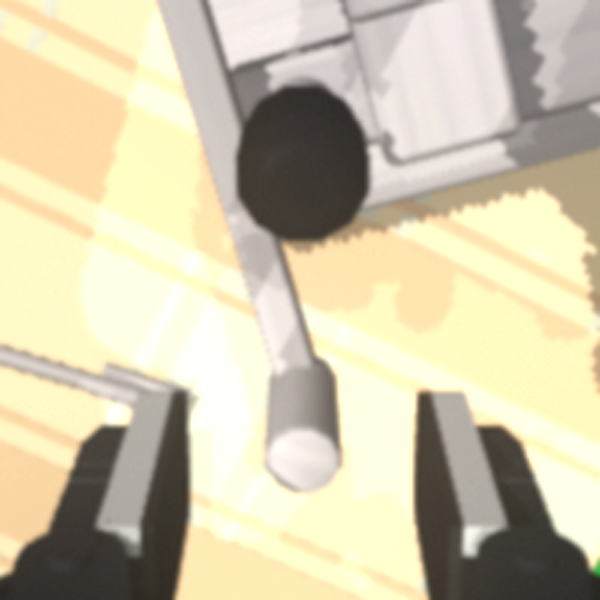

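```bash
python3 - <<'E'
from h import *
mf=M("wrist"); R=get_obs()["eef_rot"];p=get_obs()["eef_pos"]
q=atz("wrist",(281,282.7),174,mf); print(q,R.T@(q-p)); k=atz("wrist",(281,168),188,mf);print(k,R.T@(k-p))
for u in [(242,262),(321,262),(218,305),(337,305)]:
  for zz in (11,0,-11):
    # intersect with plane tool-x = zz
    o,d=ray("wrist",u,mf); o=R.T@(o-p); d=R.T@d; t=(zz-o[0])/d[0]; print(u,zz,(o+t*d).round(1))
E
```

```text
[480.43040977 -52.29193429 174.        ] [ -0.73576291   1.63523944 -12.84289162]
[529.54940128 -26.77241132 188.        ] [ 54.59773007   1.55603537 -26.91839024]
(242, 262) 11 [ 11.  -15.1 -15.5]
(242, 262) 0 [  0.  -17.7   5.5]
(242, 262) -11 [-11.  -20.2  26.6]
(321, 262) 11 [ 11.   18.8 -15.6]
(321, 262) 0 [ 0.  21.5  5.5]
(321, 262) -11 [-11.   24.3  26.5]
(218, 305) 11 [ 11.  -20.2 -47.1]
(218, 305) 0 [  0.  -23.5 -31. ]
(218, 305) -11 [-11.  -26.8 -14.8]
(337, 305) 11 [ 11.   20.8 -47.2]
(337, 305) 0 [  0.   23.9 -31. ]
(337, 305) -11 [-11.   26.9 -14.9]
```

Emit:
arm_command([
  [[0,-0.06,-0.3],0,-0.2],
  [[0,0,-0.25],0,-0.2],
  [[0,0,-0.1],0,-0.2],
  [[0,0,0],0,-1],
  [[0,0,0],0,-1],
  [[0,0,0],0,-1],
  [[0,0,0],0,-1],
])

```text
time: 16.58
eef_pos: [480.3, -51.4, 145.9]
eef_rot: [[0.888, 0.46, -0.001], [0.46, -0.888, 0.001], [-0.001, -0.002, -1.0]]
contact_force: [-3.9, 4.4, 1.4]
opening: 9.2
```

Emit:
arm_command([
  [[-0.17,0.28,0],0,-1],
  [[-0.15,0.29,0],0,-1],
  [[-0.11,0.3,0],0,-1],
  [[-0.08,0.31,0],0,-1],
  [[-0.05,0.32,0],0,-1],
])

```text
time: 17.0
eef_pos: [466.8, -13.9, 146.3]
eef_rot: [[0.888, 0.46, 0.001], [0.46, -0.888, 0.0], [0.001, 0.0, -1.0]]
contact_force: [16.4, 3.9, -8.4]
opening: 9.5
```

Emit:
arm_command([
  [[-0.02,0.33,0],0,-1],
  [[0.01,0.32,0],0,-1],
  [[0.04,0.32,0],0,-1],
  [[0.08,0.32,0],0,-1],
  [[0.11,0.3,0],0,-1],
])

```text
time: 17.42
eef_pos: [472.7, 26.3, 146.3]
eef_rot: [[0.888, 0.46, 0.001], [0.46, -0.888, 0.0], [0.001, -0.0, -1.0]]
contact_force: [1.9, -4.4, 3.6]
opening: 9.6
```

```bash
python3 - <<'E'
from h import *
mf=M("wrist"); im=read_camera("wrist"); cv2.imwrite("pics/w8.png",cv2.convertScaleAbs(im,alpha=1.5)); o=get_obs();print(o["time"],o["eef_pos"],o["contact_force"],o["opening"])
E
```

```text
17.4667 [473.19456409  27.32286497 146.2784818 ] [ 0.51023331 -0.77899235  4.75873522] 9.682783433518852
```

View pics/w8.png

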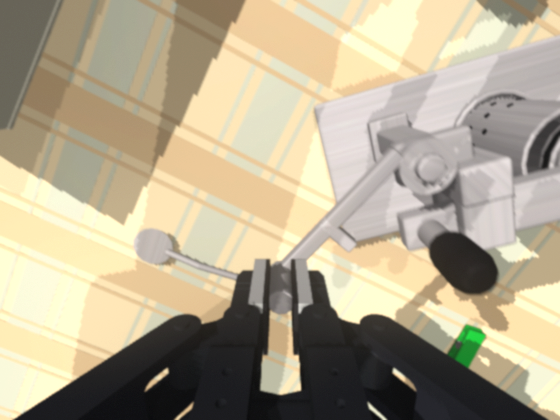

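Emit:
arm_command([
  [[0,0,0],0,-0.2],
  [[0,0,0],0,-0.2],
  [[0,0,0.1],0,-0.2],
  [[0,0,0.5],0,-0.2],
  [[0,0,0.7],0,-0.2],
  [[0,0,0.7],0,-0.2],
  [[0.4,-0.5,0],0,-0.2],
  [[0.5,-0.6,0],0,-0.2],
])

```text
time: 18.13
eef_pos: [495.0, -1.8, 197.1]
eef_rot: [[0.887, 0.461, 0.001], [0.461, -0.887, 0.002], [0.002, -0.001, -1.0]]
contact_force: [0.6, 0.7, 0.8]
opening: 34.0
```

Emit:
arm_command([
  [[0.5,-0.6,0],0,-0.2],
  [[0.46,-0.54,0],0,-0.2],
  [[0,0,0],0,-0.2],
  [[0,0,0],0,-0.2],
])

```text
time: 18.47
eef_pos: [518.7, -31.8, 195.9]
eef_rot: [[0.889, 0.458, -0.001], [0.458, -0.889, -0.0], [-0.001, 0.0, -1.0]]
contact_force: [-0.2, 0.7, -0.7]
opening: 34.3
```

```bash
python3 - <<'E'
from h import *
mf=M("wrist"); im=read_camera("wrist"); cv2.imwrite("pics/w9.png",cv2.convertScaleAbs(im,alpha=1.5)); o=get_obs();print(o["time"],o["eef_pos"],o["contact_force"],o["opening"])
import pickle; pickle.dump((mf,o["eef_pos"],o["eef_rot"]),open("mf.pkl","wb"))
for P in [(520,-30,188)]: print(proj("wrist",P,mf).round(0))
E
```

```text
18.5167 [518.41352136 -31.04771542 195.8485781 ] [-0.69114317  0.38346732 -0.10105262] 34.46228945694443
[276. 256.]
```

View pics/w9.png

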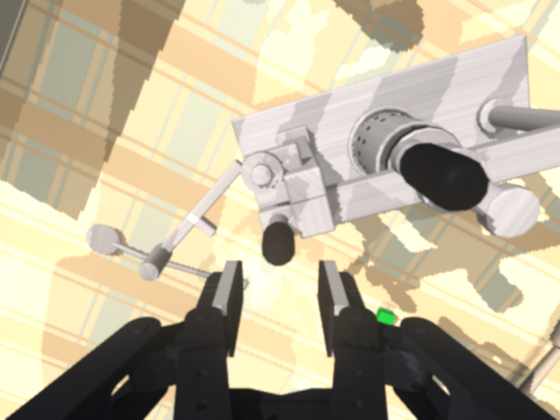

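Emit:
arm_command([
  [[0.12,0.04,-0.4],0,-0.2],
  [[0,0,-0.6],0,-0.2],
  [[0,0,-0.6],0,-0.2],
  [[0,0,-0.3],0,-0.2],
  [[0,0,0],0,-1],
  [[0,0,0],0,-1],
  [[0,0,0],0,-1],
  [[0,0,0],0,-1],
])

```text
time: 19.18
eef_pos: [521.2, -29.6, 148.2]
eef_rot: [[0.888, 0.46, -0.001], [0.46, -0.888, 0.0], [-0.001, -0.001, -1.0]]
contact_force: [-0.6, 0.0, -20.7]
opening: 15.8
```

Emit:
arm_command([
  [[-0.28,-0.29,-0.05],0.5,-1],
  [[-0.28,-0.3,-0.05],0.5,-1],
  [[-0.25,-0.32,0],0.5,-1],
  [[-0.25,-0.33,0],0.5,-1],
])

```text
time: 19.52
eef_pos: [494.9, -59.3, 147.5]
eef_rot: [[0.777, 0.63, -0.0], [0.63, -0.777, 0.003], [0.002, -0.003, -1.0]]
contact_force: [-16.1, 11.5, 25.3]
opening: 16.0
```

```bash
python3 - <<'E'
from h import *
mf=M("wrist"); im=read_camera("wrist"); cv2.imwrite("pics/w10.png",cv2.convertScaleAbs(im,alpha=1.5)); o=get_obs();print(o["time"],o["eef_pos"],o["contact_force"],o["torque"],o["opening"])
E
```

```text
19.5667 [493.59542135 -61.10247822 147.47622243] [-22.64469315   9.33668388  26.43070746] [2.54750463 4.25838648 0.03539086] 15.520413861183368
```

View pics/w10.png

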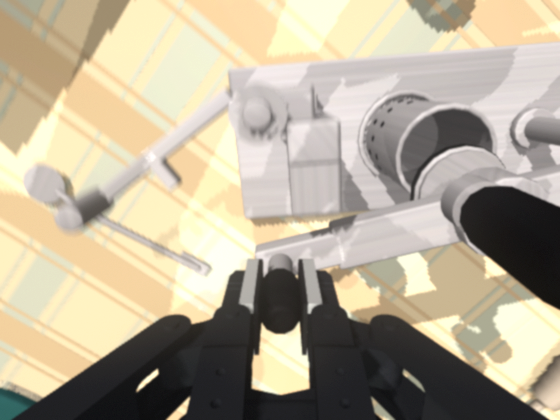

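Emit:
arm_command([
  [[-0.26,-0.32,0.03],0.5,-1],
  [[-0.25,-0.33,0.03],0.5,-1],
  [[-0.2,-0.36,0],0.5,-1],
  [[-0.18,-0.37,0],0.5,-1],
  [[-0.15,-0.38,0],0.5,-1],
  [[-0.14,-0.39,0],0.5,-1],
])

```text
time: 20.07
eef_pos: [466.1, -114.9, 148.0]
eef_rot: [[0.557, 0.831, 0.001], [0.831, -0.557, 0.0], [0.001, 0.001, -1.0]]
contact_force: [4.1, 0.1, -12.4]
opening: 16.1
```

Emit:
arm_command([
  [[-0.11,-0.39,0],0.5,-1],
  [[-0.1,-0.4,0],0.5,-1],
  [[-0.07,-0.4,0],0.5,-1],
  [[-0.06,-0.41,0],0.5,-1],
  [[-0.03,-0.41,0],0.5,-1],
  [[-0.02,-0.41,0],0.5,-1],
  [[0.01,-0.41,0],0.5,-1],
  [[0.02,-0.41,0],0.5,-1],
])

```text
time: 20.73
eef_pos: [456.2, -196.1, 147.9]
eef_rot: [[0.19, 0.982, -0.001], [0.982, -0.19, 0.0], [0.0, -0.001, -1.0]]
contact_force: [-4.3, 1.0, -4.9]
opening: 15.9
```

Emit:
arm_command([
  [[0.05,-0.41,0],0.5,-1],
  [[0.06,-0.4,0],0.5,-1],
  [[0.09,-0.4,0],0.5,-1],
  [[0.11,-0.4,0],0.5,-1],
  [[0.13,-0.39,0],0.5,-1],
  [[0.14,-0.38,0],0.5,-1],
  [[0.17,-0.37,0],0.5,-1],
  [[0.18,-0.37,0],0.5,-1],
])

```text
time: 21.4
eef_pos: [479.0, -274.9, 147.9]
eef_rot: [[-0.207, 0.978, -0.001], [0.978, 0.207, -0.001], [-0.0, -0.002, -1.0]]
contact_force: [-7.0, -3.3, -5.1]
opening: 16.1
```

Emit:
arm_command([
  [[0.2,-0.35,0],0.5,-1],
  [[0.22,-0.35,0],0.5,-1],
  [[0.24,-0.33,0],0.5,-1],
  [[0.25,-0.33,0],0.5,-1],
  [[0.27,-0.31,0],0.5,-1],
  [[0.28,-0.3,0],0.5,-1],
  [[0,0,0],0,-1],
])

```text
time: 21.98
eef_pos: [516.3, -325.4, 147.9]
eef_rot: [[-0.487, 0.873, -0.001], [0.873, 0.487, -0.002], [-0.002, -0.002, -1.0]]
contact_force: [-5.9, -5.6, -3.4]
opening: 15.8
```

```bash
python3 - <<'E'
from h import *
im=read_camera("top"); cv2.imwrite("pics/t2.png",cv2.convertScaleAbs(im,alpha=1.5)); o=get_obs();print(o["time"],o["eef_pos"],o["contact_force"],o["qpos"].round(0),o["opening"])
E
```

```text
22.0333 [ 515.89501735 -324.96944587  147.95331108] [-6.49736272 -6.58279299 -4.59602807] [ 12.  28.  23.  99. -13.  55.  69.] 15.942684828921198
```

View pics/t2.png

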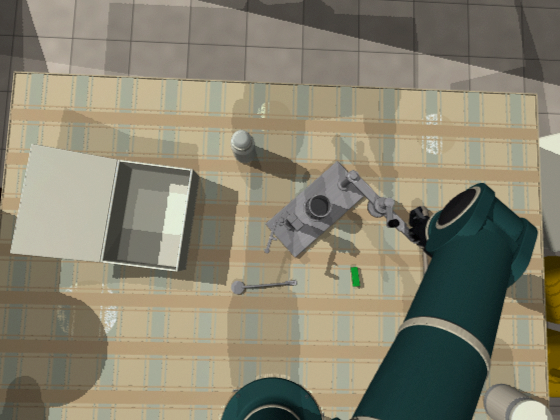

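Emit:
arm_command([
  [[0,0,0],0,-0.2],
  [[0,0,0],0,-0.2],
  [[0,0,0.1],0,-0.2],
  [[0,0,0.8],0,-0.2],
  [[0,0,1],0,-0.2],
  [[0,0,1],0,-0.2],
  [[0,0,1],0,-0.2],
  [[0,0,1],0,-0.2],
])

```text
time: 22.7
eef_pos: [516.8, -322.6, 272.1]
eef_rot: [[-0.486, 0.874, 0.001], [0.874, 0.486, -0.0], [-0.001, 0.001, -1.0]]
contact_force: [-0.0, 1.1, 0.4]
opening: 34.4
```

Emit:
arm_command([
  [[0.28,0.8,0.1],0.3,1],
  [[0.28,0.8,0],0.3,1],
  [[0.28,0.8,0],0.3,1],
  [[0.28,0.8,0],0.3,1],
  [[0.28,0.8,0],0.3,1],
  [[0.28,0.8,0],0.3,1],
  [[0.28,0.8,0],0.3,1],
  [[0.28,0.8,0],0.3,1],
])

```text
time: 23.37
eef_pos: [573.2, -161.3, 273.1]
eef_rot: [[-0.681, 0.732, 0.001], [0.732, 0.681, -0.0], [-0.001, 0.001, -1.0]]
contact_force: [-0.6, -0.0, -1.1]
opening: 85.6
```

Emit:
arm_command([
  [[0.28,0.8,0],0.17,1],
  [[0.28,0.8,0],0,1],
  [[0.27,0.78,-0.3],0,1],
  [[0,0,-0.5],0,1],
  [[0,0,-0.5],0,1],
  [[0,0,-0.5],0,1],
  [[0,0,0],0,1],
  [[0,0,0],0,1],
])

```text
time: 24.03
eef_pos: [592.8, -104.0, 226.9]
eef_rot: [[-0.691, 0.723, -0.001], [0.723, 0.691, -0.0], [0.001, -0.001, -1.0]]
contact_force: [0.8, 0.1, 0.0]
opening: 85.4
```

```bash
python3 - <<'E'
from h import *
im=read_camera("wrist");im=read_camera("wrist"); mf=M("wrist"); cv2.imwrite("pics/w11.png",cv2.convertScaleAbs(im,alpha=1.5)); o=get_obs();print(o["time"],o["eef_pos"],o["eef_rot"][:,1],o["contact_force"],o["qpos"].round(0),o["opening"])
print(proj("wrist",(592.7,-105.3,92),mf))
E
```

```text
24.1333 [ 593.48483699 -103.94406678  228.08238314] [7.22687145e-01 6.91175251e-01 2.53107734e-04] [ 0.075369   -0.44422213  0.09724087] [-6. 22. 17. 96. -7. 63. 57.] 85.13954520293086
[278.78354829 188.58942897]
```

View pics/w11.png

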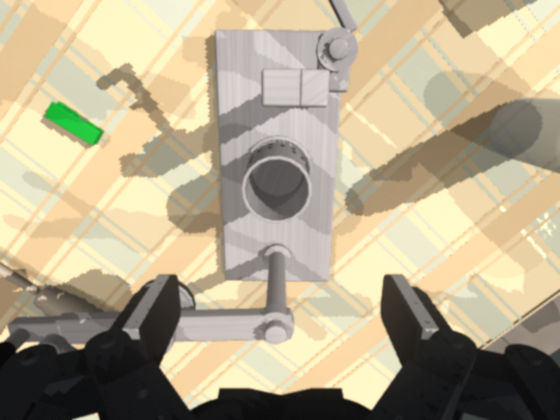

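Emit:
arm_command([
  [[-0.02,-0.05,-0.8],0,1],
  [[0,0,-1],0,1],
  [[0,0,-1],0,1],
  [[0,0,-1],0,1],
  [[0,0,-1],0,1],
  [[0,0,-1],0,1],
  [[0,0,-0.6],0,1],
  [[0,0,0],0,1],
])

```text
time: 24.8
eef_pos: [591.5, -104.6, 65.1]
eef_rot: [[-0.692, 0.722, -0.004], [0.722, 0.692, 0.0], [0.003, -0.002, -1.0]]
contact_force: [-0.1, -0.3, -0.2]
opening: 85.6
```

```bash
python3 - <<'E'
from h import *
im=read_camera("wrist"); mf=M("wrist"); cv2.imwrite("pics/w12.png",cv2.convertScaleAbs(im,alpha=1.5)); o=get_obs();print(o["time"],o["eef_pos"],o["contact_force"],o["opening"])
E
```

```text
24.85 [ 592.42285754 -104.82848474   67.00915944] [ 0.02053273 -0.29453217  1.0456531 ] 85.1215440937232
```

View pics/w12.png

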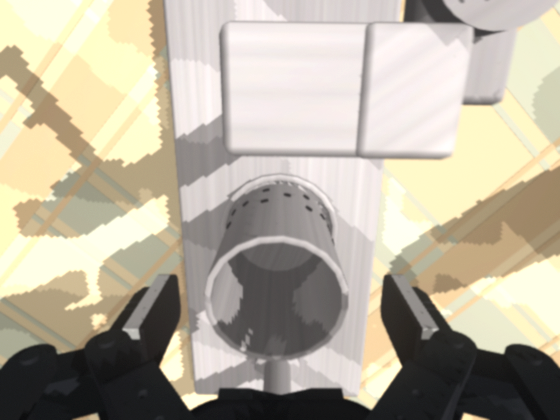

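Emit:
arm_command([
  [[0,0,-0.4],0,1],
  [[0,0,-0.25],0,1],
  [[0,0,0],0,-1],
  [[0,0,0],0,-1],
  [[0,0,0],0,-1],
  [[0,0,0],0,-1],
  [[0,0,0],0,-1],
  [[0,0,0],0,-1],
])

```text
time: 25.52
eef_pos: [593.4, -104.8, 52.2]
eef_rot: [[-0.692, 0.722, 0.001], [0.722, 0.692, -0.0], [-0.001, 0.001, -1.0]]
contact_force: [-1.6, -0.6, 6.9]
opening: 58.1
```

```bash
python3 - <<'E'
from h import *
im=read_camera("wrist"); mf=M("wrist"); cv2.imwrite("pics/w13.png",cv2.convertScaleAbs(im,alpha=1.5)); o=get_obs();print(o["time"],o["eef_pos"],o["contact_force"],o["opening"])
E
```

```text
25.5667 [ 593.4014303  -104.79497043   52.22251304] [-0.74987352 -0.43004074  7.32065206] 58.0583286896847
```

View pics/w13.png

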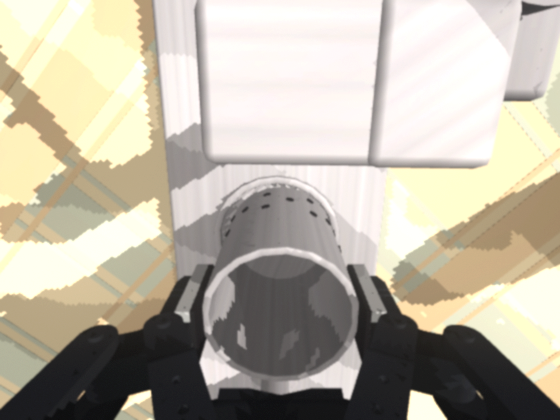

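Emit:
arm_command([
  [[0,0,0.2],0,-1],
  [[0,0,0.5],0,-1],
  [[0,0,0.9],0,-1],
  [[0,0,1],0,-1],
  [[0,0,1],0,-1],
  [[0,0,1],0,-1],
  [[0,0,1],0,-1],
  [[0,0,0.9],0,-1],
])

```text
time: 26.23
eef_pos: [592.7, -104.6, 216.6]
eef_rot: [[-0.692, 0.722, 0.001], [0.722, 0.692, -0.0], [-0.001, 0.001, -1.0]]
contact_force: [0.8, 0.8, -2.2]
opening: 58.1
```

Emit:
arm_command([
  [[-0.04,0.4,0],0,-1],
  [[-0.08,0.8,0],0,-1],
  [[-0.1,1,0],0,-1],
  [[-0.1,1,0],0,-1],
  [[-0.1,1,0],0,-1],
  [[-0.1,1,0],0,-1],
  [[-0.1,1,0],0,-1],
  [[-0.1,1,0],0,-1],
])

```text
time: 26.9
eef_pos: [574.2, 76.9, 214.3]
eef_rot: [[-0.692, 0.722, 0.0], [0.722, 0.692, 0.0], [-0.0, 0.0, -1.0]]
contact_force: [0.4, 0.2, -2.2]
opening: 57.7
```

Emit:
arm_command([
  [[-0.1,1,0],0,-1],
  [[-0.1,1,0],0,-1],
  [[-0.1,1,0],0,-1],
  [[-0.1,1,0],0,-1],
  [[-0.1,1,0],0,-1],
  [[-0.1,1,0],0,-1],
  [[-0.1,1,0],0,-1],
  [[-0.08,0.8,0],0,-1],
])

```text
time: 27.57
eef_pos: [554.4, 272.7, 214.2]
eef_rot: [[-0.693, 0.721, -0.0], [0.721, 0.693, 0.0], [0.0, 0.0, -1.0]]
contact_force: [-0.3, -0.4, -1.8]
opening: 58.0
```

Emit:
arm_command([
  [[-0.08,0.8,0],0,-1],
  [[-0.08,0.8,0],0,-1],
  [[-0.08,0.6,0],0,-1],
  [[0,0.2,0],0,-1],
  [[0,0,0],0,-1],
  [[0,0,0],0,-1],
])

```text
time: 28.07
eef_pos: [549.5, 329.5, 213.8]
eef_rot: [[-0.691, 0.722, 0.0], [0.722, 0.691, -0.001], [-0.001, -0.0, -1.0]]
contact_force: [0.3, -1.0, -2.2]
opening: 58.1
```

```bash
python3 - <<'E'
from h import *
im=read_camera("wrist"); mf=M("wrist"); cv2.imwrite("pics/w14.png",cv2.convertScaleAbs(im,alpha=1.3)); im=read_camera("top"); cv2.imwrite("pics/t3.png",cv2.convertScaleAbs(im,alpha=1.5)); o=get_obs();print(o["time"],o["eef_pos"],o["contact_force"],o["opening"])
E
```

```text
28.1667 [549.80969301 329.00631678 213.9072409 ] [ 0.26387225 -0.03700774 -2.45577353] 57.91087653355215
```

View pics/w14.png

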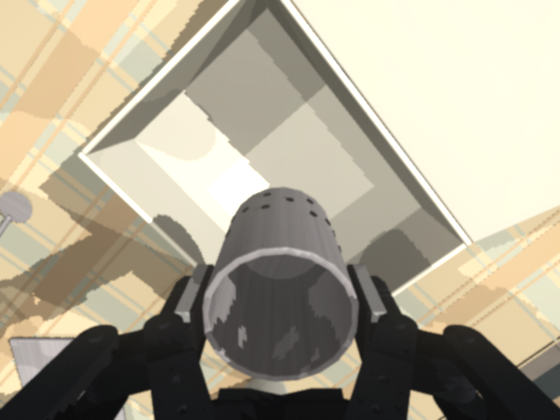

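View pics/t3.png

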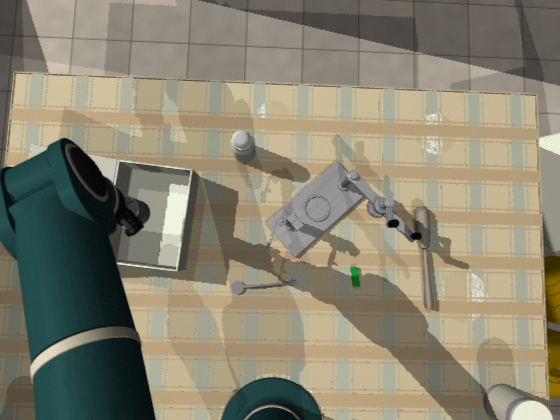

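Emit:
arm_command([
  [[0,0,-0.4],0,-1],
  [[0,0,-0.8],0,-1],
  [[0,0,-1],0,-1],
  [[0,0,-1],0,-1],
  [[0,0,-1],0,-1],
  [[0,0,-0.9],0,-1],
  [[0,0,-0.6],0,-1],
  [[0,0,-0.4],0,-1],
])

```text
time: 28.83
eef_pos: [548.6, 329.1, 58.8]
eef_rot: [[-0.691, 0.723, -0.002], [0.723, 0.691, -0.002], [0.0, -0.003, -1.0]]
contact_force: [-0.2, 0.6, -2.4]
opening: 58.0
```

Emit:
arm_command([
  [[0,0,-0.2],0,-1],
  [[0,0,-0.15],0,-1],
  [[0,0,0],0,-1],
  [[0,0,0],0,-1],
])

```text
time: 29.17
eef_pos: [549.7, 330.6, 53.2]
eef_rot: [[-0.692, 0.722, 0.001], [0.722, 0.692, 0.001], [-0.0, 0.001, -1.0]]
contact_force: [-1.1, 0.1, -2.7]
opening: 57.8
```

Emit:
arm_command([
  [[0,0,-0.1],0,-1],
  [[0,0,-0.1],0,-1],
  [[0,0,0],0,-1],
  [[0,0,0],0,-1],
])

```text
time: 29.5
eef_pos: [549.3, 330.5, 47.6]
eef_rot: [[-0.692, 0.722, -0.0], [0.722, 0.692, -0.0], [-0.0, -0.0, -1.0]]
contact_force: [-0.0, 0.5, -1.3]
opening: 58.0
```

Emit:
arm_command([
  [[0,0,-0.06],0,-1],
  [[0,0,0],0,-1],
  [[0,0,0],0,-1],
])

```text
time: 29.75
eef_pos: [549.3, 330.5, 46.0]
eef_rot: [[-0.692, 0.722, -0.0], [0.722, 0.692, -0.0], [-0.0, -0.0, -1.0]]
contact_force: [0.7, -1.1, -2.7]
opening: 57.8
```

Emit:
arm_command([
  [[0,0,-0.06],0,-1],
  [[0,0,0],0,-1],
  [[0,0,0],0,-1],
])

```text
time: 30.0
eef_pos: [549.6, 330.5, 45.2]
eef_rot: [[-0.692, 0.722, 0.0], [0.722, 0.692, 0.0], [-0.0, 0.0, -1.0]]
contact_force: [-2.9, -1.6, 8.6]
opening: 57.9
```

Emit:
arm_command([
  [[0,0,0],0,-0.1],
  [[0,0,0],0,0.5],
  [[0,0,0],0,1],
  [[0,0,0],0,1],
  [[0,0,0],0,1],
  [[0,0,0],0,1],
])

```text
time: 30.5
eef_pos: [549.3, 330.5, 44.4]
eef_rot: [[-0.692, 0.722, -0.0], [0.722, 0.692, -0.0], [-0.0, -0.0, -1.0]]
contact_force: [0.4, 0.4, 0.5]
opening: 85.1
```

Emit:
arm_command([
  [[0,0,0.3],0,1],
  [[0,0,0.6],0,1],
  [[0,0,0.8],0,1],
  [[0,0,1],0,1],
  [[0,0,1],0,1],
  [[0,0,1],0,1],
  [[0,0,1],0,1],
  [[0,0,0.8],0,1],
])

```text
time: 31.17
eef_pos: [549.6, 330.5, 209.8]
eef_rot: [[-0.692, 0.722, 0.001], [0.722, 0.692, 0.001], [-0.0, 0.002, -1.0]]
contact_force: [-0.3, 0.4, 0.6]
opening: 85.4
```

```bash
python3 - <<'E'
from h import *
im=read_camera("wrist"); cv2.imwrite("pics/w15.png",cv2.convertScaleAbs(im,alpha=1.3)); im=read_camera("scene"); cv2.imwrite("pics/s4.png",cv2.convertScaleAbs(im,alpha=1.4)); o=get_obs();print(o["time"],o["eef_pos"],o["contact_force"],o["opening"])
print([(x["position"],x["conf"]) for x in find_in("barrel_mid","scene")[:2]])
E
```

```text
31.2667 [550.67089615 331.17563358 211.29471423] [ 0.0333019   0.58371546 -0.6784819 ] 85.45528467640085
[([544.6, 330.1, 47.6], 0.9), ([541.8, -249.1, 229.1], 0.23)]
```

View pics/w15.png

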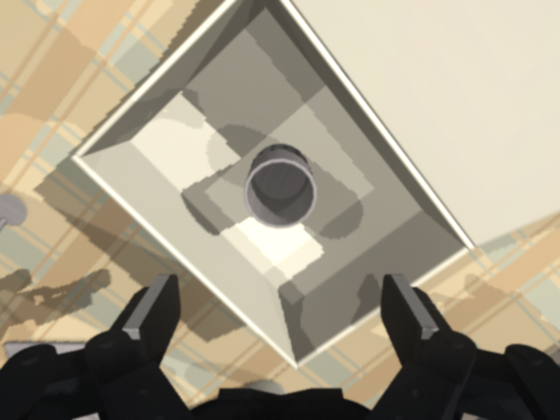

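View pics/s4.png

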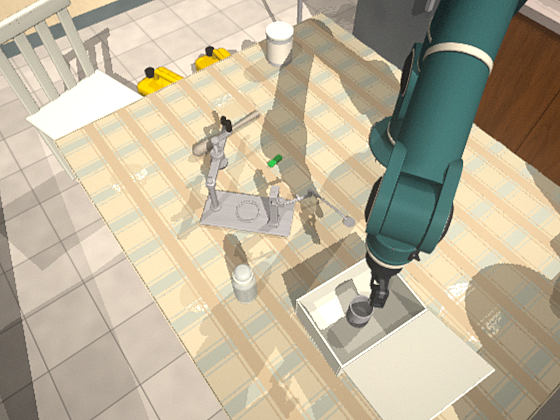

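```bash
python3 - <<'E'
from h import *
print(hand_in()); print(get_obs()["time"])
E
```

```text
the job is handed in; nothing more can be done
None
the job is handed in; nothing more can be done
```

I handed the press in fully apart at about 31 s, with the barrel standing upright near the middle of the open sterilising box.

- **Crank:** With the hook fastened, I wound it about 20.7 rad anticlockwise. The force needed at the knob fell from about 7 N to about 1 N, and I stopped roughly 1–2 rad after that. I estimate the plunger ended at least 5 mm above the barrel's mouth.
- **Hook and yoke:** I turned the hook back by about 1 rad and swung the yoke aside by about 1.6 rad.
- **Barrel:** I lifted it straight up and lowered it until the force reading showed it on the box floor. Only then did I open the gripper and back straight up.

**Last checks:** The wrist and scene pictures show the barrel upright and clear of the walls. The detector put it at about (545, 330) mm with confidence 0.9. The gripper was open and the wrist force about zero. The bottle, brush, spoon and clip look unmoved by eye in the pictures; I did not measure them again.

**What disagreed or went wrong:**
- **Fingertips:** They turned out to be about 30 mm farther back than the stated 19 mm ahead of the TCP. My first close on the hook's tab therefore shut above it and moved nothing, and I gripped the crank knob near its rounded top. I worked lower after that.
- **Opening readings:** The gripper read 2–5 mm less than the real thickness of what it held.
- **Yoke swing:** The wrist force reached about 36 N early in the swing because of a small height and radius error, and it fell after I corrected the path.

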